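# Take the pile apart and restack the totes

## Task

Take the pile of laundry things apart and put each thing away: the thread spool upright in the round hollow of the wooden block, the blue dosing cap on the white saucer as it stands now (closed end up), and each of the two loose totes on top of the standing tote of its own length, turned so that it stands stacked on the rim and does not nest inside. Keep everything upright, and leave the tape measure and the dropper bottle where they are.

Things in the scene. Friction and masses are not known exactly. Their poses are not given: they have to be found in the camera images.
- spool_center (a point): Thread spool, 25 mm in diameter, 43 mm high, standing upright on top of the pile (on the dosing cap). Point: its centre, 21.5 mm above its underside; z is its axis, up.
- cap_center (a point): Pale-blue dosing cap standing closed end up, 65 mm in diameter at the foot, tapering a little to 56 mm at the flat top, 40 mm high. It stands across the rims of the short tote. Point: its centre, 20 mm above its underside; z up.
- tote_short_center (a point): Loose open grey stack-nest tote, the shorter of two: 104 long (y) x 63 wide (x) x 50 mm high, 70 g. Point: its middle, 25 mm above its underside; z up, +y to the end with the pull tab (sticks out 13 mm). Rim sides upright from 13 to 25 mm above it: grip there, across x at mid-length. Bottom 43 x 81 mm; 4 small feet, 5 mm up, at y = +38 and -19. Starts crosswise on the long tote's rims, under the cap.
- tote_long_center (a point): Loose open grey stack-nest tote, the longer of two: 134 long (y) x 63 wide (x) x 50 mm high, 90 g. Point: its middle, 25 mm above its underside; z up, +y to the end with the pull tab (sticks out 13 mm). Rim sides upright from 13 to 25 mm above it: grip there, across x at mid-length. Bottom 43 x 111 mm; 4 small feet, 5 mm up, at y = +50 and -28. Starts as the bottom of the pile.
- spool_block: Fixed dark wooden block, 66 x 66 x 10 mm, with a round hollow 41 mm wide and 5 mm deep in the middle of its top (its floor 5 mm above the worktop). Origin: centre of the underside, z up.
- saucer: Fixed round white saucer, 100 mm across, with a flat floor 84 mm across, 4 mm above the worktop, and a rim 10 mm high. Origin: centre of the underside, z up.
- base_short: Fixed tote on the worktop, same shape as the shorter loose one. Origin: centre of its underside, z up, +y to its pull tab. The shorter tote set on it centred, tabs at OPPOSITE ends, stands with its feet on this rim, underside 45 mm above this one's, its bottom 5 mm inside the 54 x 94 mm opening (play 4 mm). With tabs at the same end its feet drop into 17 mm rim slots and it nests some 14 mm deeper.
- base_long: Fixed tote on the worktop, same shape as the longer loose one. Origin: centre of its underside, z up, +y to its pull tab. The longer tote set on it centred, tabs at OPPOSITE ends, stands with its feet on this rim, underside 45 mm above this one's, its bottom 5 mm inside the 54 x 124 mm opening (play 4 mm). With tabs at the same end its feet drop into 17 mm rim slots and it nests some 14 mm deeper.
- tape_measure: Bystander: yellow tape measure, 64 x 56 x 53 mm, loose. Origin: centre of its underside. To be left alone.
- dropper: Bystander: brown dropper bottle with black top, 34 mm in diameter, 102 mm high, loose. Origin: centre of its underside. To be left alone.

How it is judged (in metres and radians):
At the end, for the whole second after the job is handed in: Spool upright on the floor of the hollow (within 11 mm of its middle), cap closed end up on the saucer floor (within 12 mm); each loose tote level on the rim of the standing tote of its length, centred within 8 mm, 45 mm above it (+-4 mm), not nested; all at rest (horizontal distance between spool_center and spool_block below 0.011 m and z of spool_center in the frame of spool_block between 0.0225 and 0.0305 m and angle between each of spool_center, cap_center's own z axis and vertical below 0.1 rad and linear speed of each of spool, cap, tote_short, tote_long below 0.02 m/s and angular speed of each of spool, cap, tote_short, tote_long below 0.2 rad/s and horizontal distance between cap_center and saucer below 0.012 m and z of cap_center in the frame of saucer between 0.02 and 0.028 m and horizontal distance between tote_short_center and base_short below 0.008 m and z of tote_short_center in the frame of base_short between 0.066 and 0.074 m and angle between each of tote_short_center, tote_long_center's own z axis and vertical below 0.08 rad and horizontal distance between tote_long_center and base_long below 0.008 m and z of tote_long_center in the frame of base_long between 0.066 and 0.074 m); the robot touches nothing.
It fails at once if one of the four things is tipped over (more than about 50 degrees) (angle between any of spool_center, cap_center, tote_short_center, tote_long_center's own z axis and vertical above 0.9 rad).
It fails at once if the tape measure or the dropper bottle is shifted more than 30 mm (distance of any of tape_measure, dropper from where it was at the start of the episode above 0.03 m).
It also fails if it takes over 112 s, if anything falls off the work surface, if the arm or the gripper's body presses on something with over 40 N, if the wrist force passes 120 N, or if a joint passes its speed limit or range.

## Robot

A 6-joint arm with a two-finger parallel gripper is mounted at the origin on a cart in front of the work surface, level with it; the furniture and walls round the work are solid. World frame = base frame: x ahead of the robot, y to its left, z up, the work surface at z = 0. Lengths are in m, angles in degrees, forces in N, time in s.
With the tool pointing down it reaches from about 0.425 to 0.925 m from the base axis. Payload 12.5 kg.
Tool frame: the origin (TCP) lies between the finger pads; the fingertips stand 8 mm ahead of it and the grasp point (between the pads) lies 11 mm behind it; z points along the fingers, y is the line along which they close (so a half turn about z gives the same grasp; the last joint's range is limited). The gripper opens to 85 mm and grips with 20 to 120 N. Pads are 22 mm wide; open, the fingers measure 114 mm over their backs; the gripper's body (76 mm by 85 mm) begins 54 mm behind the grasp point. The pads swing forward as they close: fully open they stand 13 mm farther back than shut.
Start: joints at [65.168, 28.126, 89.318, -0, 62.55, -6.05], TCP at [0.201, 0.592, 0.202] pointing down, gripper open.
Joint ranges: [-177.58, 177.58], [-47.91, 125.51], [2.72, 160], [-65.01, 245.01], [3.68, 167.84], [-153.87, 153.87]. Speed limits (degrees/s): [127.2, 127.2, 159.86, 180, 180, 180].

## Interface

Orientations are given as a 3x3 rotation matrix whose columns are the frame's x, y, z axes.
In Python, from cell import * gives the robot as it stands. Calls block until the motion is done:
- reach(position, orientation): joint-space move of the TCP to a pose.
- move_linear(position, attitude=None, v=0.15, f_stop=None): straight line of the TCP; attitude=None keeps the orientation; v is the mean speed in m/s. With f_stop (N) it stops when the force on the tool has changed by that much, and returns True; else False.
- move_j(angles): joint-space move.
- gripper_to(opening): finger opening in m; the grip force is fixed at half the most; returns when the fingers have stopped.
- hold(seconds).
- solve_ik(position, orientation): joint angles nearest the present ones, or None.
- state(): the state.
- get_image(name): name is "scene" or "side" or "wrist"; returns the picture (384x512x3 uint8, red, green, blue); there is no depth.
- calibration(name): a dict with "fx", "fy", "cx", "cy" (pixels), "T" (4x4, takes a point from camera to world coordinates). Camera axes: x right, y down, z forward; pixel columns grow to the right and rows downward; lengths in m; the calibration is good to about 2 mm. A picture is of the moment at which its call begins: read the wrist's pose just before it. calibration takes no time and is no camera call; for the wrist camera it gives the pose at the moment of the call.
A pose or a line that the arm cannot do raises Unreachable and nothing moves.
- job_done(): hands the job in; it is judged then, once.
The state is a dict: "time_s": time; "joint_positions": joint angles; "joint_vel": joint speeds; "joint_efforts": joint torques, N m; "ee_pos": TCP position; "tcp_rot": TCP orientation; "ft_force": force on the tool from outside, world axes, zero at the start; "torque": the same for the moment, N m; "opening": finger opening in m; "grip_force": force on a finger pad.
Only numpy, scipy, OpenCV 4.12 (cv2) and the standard library are available. Lean on these libraries where they do the work, as an engineer would, in place of code of your own. Each camera call takes 0.05 s, during which the arm holds its last target. There are 200 camera calls.

## Working session

There is one attempt and no reset: what is moved stays moved. The work goes in short steps, each a Python script; the robot and the scene stay as the last script left them, time stands still between calls to the robot, and variables do not carry over. Pictures are saved under pics/ and viewed, at most 14 in all, crops included, and the job is handed in when it is done.

```bash
mkdir -p pics; ls; python3 - <<'E'
from cell import *
import cv2,numpy as np
np.set_printoptions(precision=4,suppress=True)
for n in ["scene","side","wrist"]:
    c=calibration(n); print(n,c)
    cv2.imwrite(f"pics/{n}0.png",cv2.resize(get_image(n)[:,:,::-1],None,fx=1.5,fy=1.5,interpolation=cv2.INTER_CUBIC))
s=state();print(s['time_s'],s['ee_pos'],s['tcp_rot'],s['opening'])
E
```

```text
pics
scene {'fx': 441.86634762125124, 'fy': 441.86634762125124, 'cx': 257.0391576343358, 'cy': 185.69134102900557, 'T': array([[-0.9889,  0.1218, -0.0846,  0.6062],
       [ 0.1479,  0.8519, -0.5024,  0.7481],
       [ 0.0108, -0.5094, -0.8605,  1.3999],
       [ 0.    ,  0.    ,  0.    ,  1.    ]])}
side {'fx': 373.04746243206773, 'fy': 373.04746243206773, 'cx': 254.53308421913715, 'cy': 192.6278889359654, 'T': array([[-0.9994, -0.0206,  0.027 ,  0.4405],
       [-0.0339,  0.5843, -0.8108,  0.9219],
       [ 0.0009, -0.8113, -0.5846,  0.7605],
       [ 0.    ,  0.    ,  0.    ,  1.    ]])}
wrist {'fx': 339.08032559389375, 'fy': 339.08032559389375, 'cx': 263.210283453528, 'cy': 192.0506230306911, 'T': array([[ 0.3215,  0.9046,  0.28  ,  0.1297],
       [ 0.9469, -0.3068, -0.0959,  0.6158],
       [-0.0009,  0.2959, -0.9552,  0.3738],
       [ 0.    ,  0.    ,  0.    ,  1.    ]])}
0.15 [0.2011 0.5916 0.2014] [[-0.9468  0.3219 -0.0003]
 [ 0.3219  0.9468 -0.0007]
 [ 0.0001 -0.0008 -1.    ]] 0.0854315262157272
```

View pics/scene0.png

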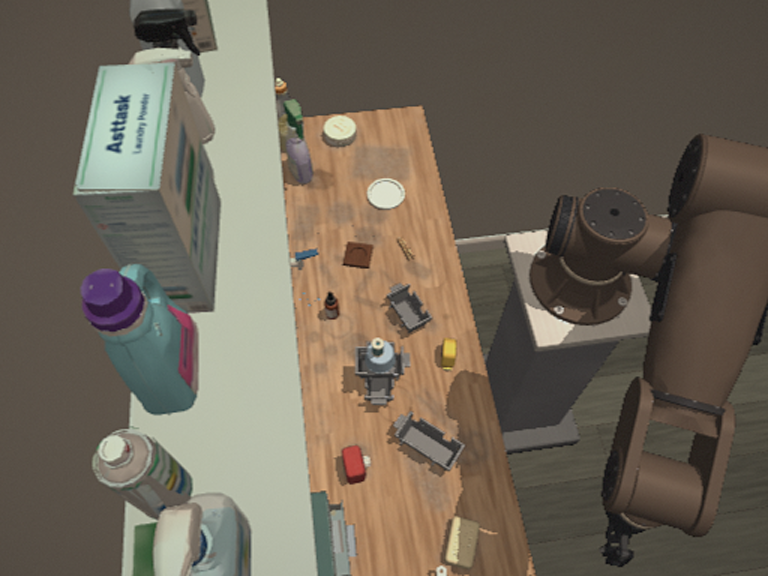

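View pics/side0.png

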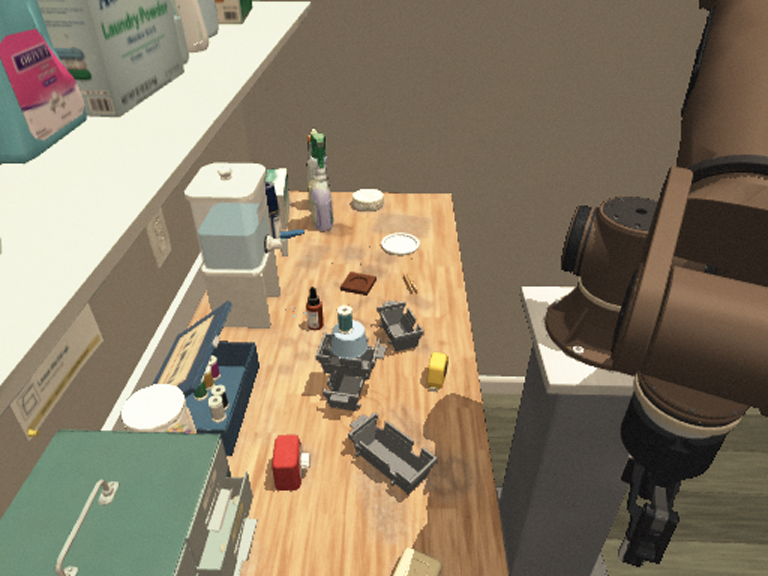

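Scene view (1.5x pixels): pile at (378,365), saucer (386,194), block (358,255), base_short (408,308), base_long (428,440), dropper (332,306), tape (449,352). A shelf overhangs the far edge. I'll get rough positions from these, then look closer with the wrist camera.

```bash
cat > h.py <<'E'
from cell import *
import cv2,numpy as np
np.set_printoptions(precision=4,suppress=True)
def ray(c,u,v):
    d=c['T'][:3,:3]@np.array([(u-c['cx'])/c['fx'],(v-c['cy'])/c['fy'],1.]); return c['T'][:3,3],d
def onplane(c,u,v,z):
    o,d=ray(c,u,v); return o+d*(z-o[2])/d[2]
def tri(c1,p1,c2,p2):
    o1,d1=ray(c1,*p1);o2,d2=ray(c2,*p2)
    s=np.linalg.lstsq(np.c_[d1,-d2],o2-o1,rcond=None)[0]
    a,b=o1+s[0]*d1,o2+s[1]*d2; return (a+b)/2,np.linalg.norm(a-b)
def down(yaw):
    # tool z down; tool y (closing line) at angle yaw (deg) from world x
    a=np.radians(yaw);y=np.array([np.cos(a),np.sin(a),0]);z=np.array([0,0,-1.]);return np.c_[np.cross(y,z),y,z]
E
python3 - <<'E'
from h import *
a=calibration('scene');b=calibration('side')
P=dict(saucer=((386,194),(400,244),.01),block=((358,255),(358,283),.01),bshort=((408,308),(400,326),.04),blong=((428,440),(392,453),.04),drop=((332,300),(314,305),.07),tape=((449,350),(438,368),.04),spooltop=((378,344),(345,312),.18),tab=((378,398),(342,402),.05),shelfedge=((292,300),(200,145),.4),shelf2=((316,560),(0,375),.4))
for k,(p,q,z) in P.items():
    p=np.array(p)/1.5;q=np.array(q)/1.5
    print(k,onplane(a,*p,z),onplane(b,*q,z),*tri(a,p,b,q))
E
```

```text
saucer [ 0.4301 -0.3194  0.01  ] [ 0.4349 -0.319   0.01  ] [ 0.4326 -0.3173  0.0117] 0.004641210019826408
block [ 0.5274 -0.1404  0.01  ] [ 0.5313 -0.1407  0.01  ] [ 0.5293 -0.1383  0.0124] 0.0036624032160042876
bshort [0.4327 0.0402 0.04  ] [0.4327 0.0491 0.04  ] [0.4318 0.0341 0.0279] 0.0014840390511385484
blong [0.4428 0.3536 0.04  ] [0.4429 0.3611 0.04  ] [0.442  0.3498 0.026 ] 0.0018695827109169339
drop [0.6051 0.0107 0.07  ] [0.608  0.0247 0.07  ] [0.6084 0.004  0.0555] 0.00698944252743566
tape [0.3592 0.1586 0.04  ] [0.3618 0.1678 0.04  ] [0.3586 0.1531 0.0265] 0.0036540417286600306
spooltop [0.5241 0.1857 0.18  ] [0.5267 0.1851 0.18  ] [0.5254 0.187  0.1819] 0.002308629957647564
tab [0.5334 0.2512 0.05  ] [0.5296 0.2666 0.05  ] [0.5325 0.2415 0.023 ] 0.0010809273831698153
shelfedge [0.6733 0.1839 0.4   ] [0.7825 0.0115 0.4   ] [0.6794 0.2461 0.4976] 0.028494488722888206
shelf2 [0.672  0.6032 0.4   ] [0.7988 0.5675 0.4   ] [0.685  0.6391 0.4967] 0.05835584584875808
```

```bash
python3 - <<'E'
from h import *
import pickle
D={}
for i,(p) in enumerate([(.46,.27,.40),(.50,.05,.40),(.48,-.2,.36)]):
    q=solve_ik(p,down(90)); print(q)
    reach(p,down(90)); hold(.3)
    c=calibration('wrist'); im=get_image('wrist')[:,:,::-1]; D[i]=(c,im)
    cv2.imwrite(f"pics/w{i}.png",cv2.resize(im,None,fx=1.5,fy=1.5,interpolation=cv2.INTER_CUBIC))
    print(state()['time_s'],c['T'][:3,3])
pickle.dump(D,open('w.pkl','wb'))
E
```

```text
[ 23.314   12.2947  83.6368  -0.      84.0685 -66.686 ]
2.175 [0.3845 0.2702 0.5723]
[ -1.8252   9.3224  87.4192  -0.      83.2584 -91.8252]
3.4167 [0.4245 0.0506 0.5725]
[ -29.9006   12.0206   89.7351   -0.       78.2443 -119.9006]
4.7667 [ 0.4048 -0.1994  0.5327]
```

View pics/w0.png

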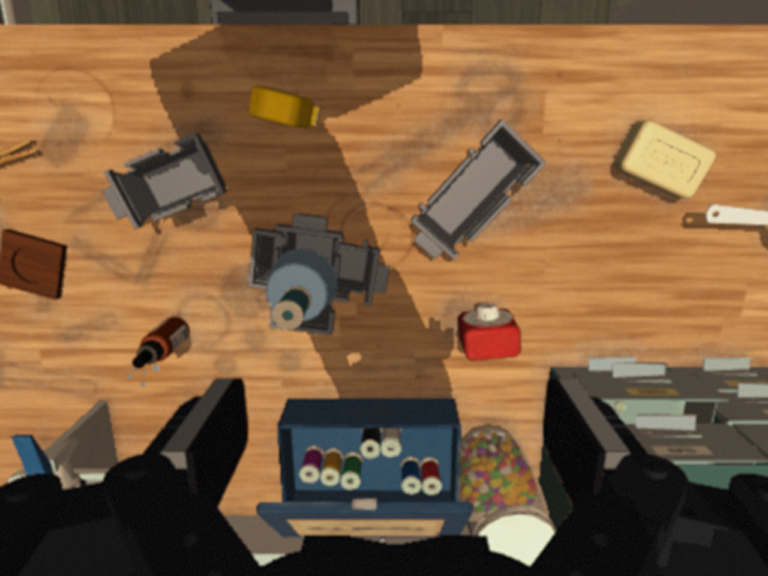

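View pics/w1.png

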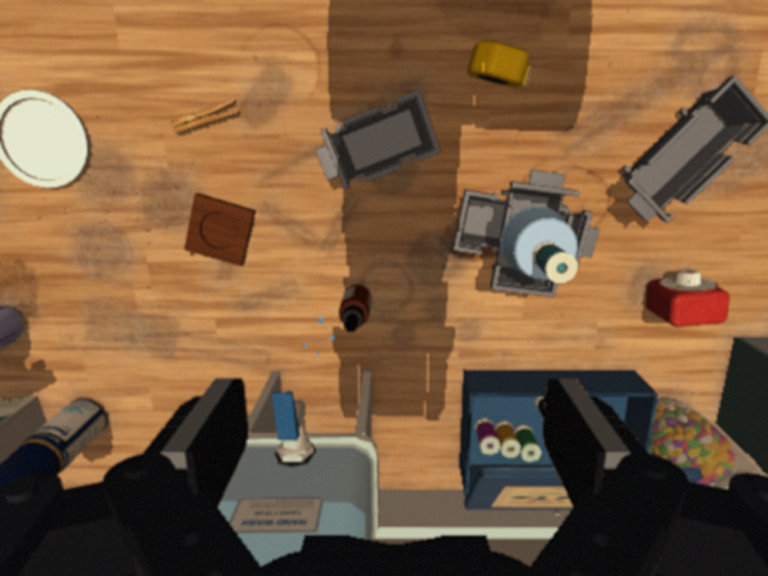

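View pics/w2.png

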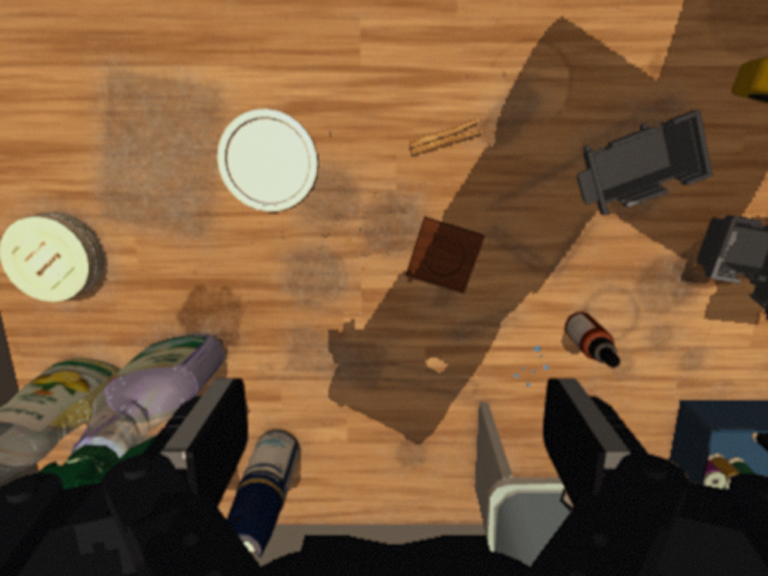

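w0/w1 show the long tote along y with its tab at +y, the short tote along x with its tab at −x, and the cap and spool on top. The base_short tab points roughly −y, at w1 (328,163). The base_long tab is at w0 (430,240). I'll segment the simple shapes and make a zoomed montage for the tote corners.

```bash
python3 - <<'E'
from h import *
import pickle
D=pickle.load(open('w.pkl','rb'))
def big(m):
    cs,_=cv2.findContours(m.astype(np.uint8),cv2.RETR_EXTERNAL,cv2.CHAIN_APPROX_NONE); return sorted(cs,key=cv2.contourArea)[::-1]
# saucer (white) in w2, w1
c,im=D[2]; 
m=(im.min(2)>150); m[:,:120]=0;m[:,240:]=0;m[150:]=0
k=big(m)[0]; e=cv2.fitEllipse(k); print('saucer',e,onplane(c,*e[0],.010),onplane(c,*e[0],.007))
# block
hsv=cv2.cvtColor(im,cv2.COLOR_BGR2HSV); print(hsv[150,300],hsv[170,290],hsv[195,300],im[170,300])
for i,(x0,y0,x1,y1) in {2:(262,135,330,205),1:(115,120,180,185)}.items():
    c,im=D[i]; sub=im[y0:y1,x0:x1].astype(int); g=cv2.GaussianBlur(im,(3,3),0)[y0:y1,x0:x1]
    lab=cv2.cvtColor(g,cv2.COLOR_BGR2GRAY); h=cv2.cvtColor(g,cv2.COLOR_BGR2HSV)
    m=(h[:,:,0]<12)&(h[:,:,1]>110)&(lab<75)
    k=big(m)[0]; r=cv2.minAreaRect(k); 
    bx=cv2.boxPoints(r)+[x0,y0]; W=np.array([onplane(c,*p,.01) for p in bx]); 
    print('block',i,cv2.contourArea(k),W.mean(0),np.linalg.norm(W-np.roll(W,1,0),axis=1))
def crop(i,x0,y0,s,w=400,h=300):
    im=D[i][1]; M=np.float32([[s,0,-s*x0],[0,s,-s*y0]]); o=cv2.warpAffine(im,M,(w,h),flags=cv2.INTER_CUBIC)
    return (255*(o/255.)**.55).astype(np.uint8)
v=np.vstack([np.hstack([crop(1,205,55,4),crop(0,255,76,2.9)]),np.hstack([crop(0,158,138,3.6),crop(1,298,110,3.6)])])
cv2.imwrite('pics/m1.png',v)
E
```

```text
saucer ((177.68887329101562, 106.17867279052734), (63.37717056274414, 68.31874084472656), 145.1622772216797) [ 0.4326 -0.3275  0.01  ] [ 0.4328 -0.3283  0.007 ]
[ 12 187  49] [ 10 186  48] [ 13 139  88] [16 28 54]
block 2 1548.5 [ 0.5313 -0.1472  0.01  ] [0.0675 0.0667 0.0651 0.0675]
block 1 1408.0 [ 0.5303 -0.1466  0.01  ] [0.0682 0.067  0.066  0.0674]
```

View pics/m1.png

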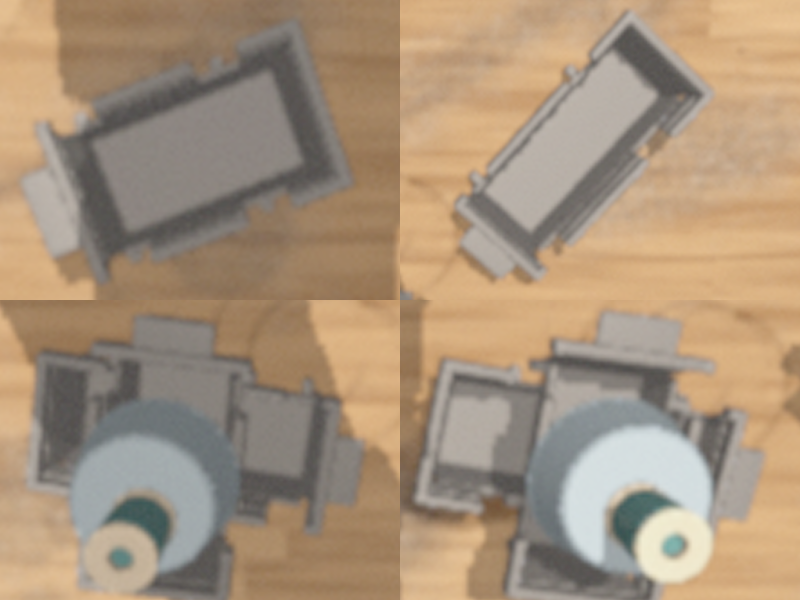

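```bash
python3 - <<'E'
from h import *
import pickle
D=pickle.load(open('w.pkl','rb'))
S=[onplane(D[1][0],205+x/4,55+y/4,z) for x,y,z in [(38,122,.05),(297,20,.05),(350,185,.05),(103,280,.05),(92,143,.003),(270,68,.003),(305,163,.003),(128,235,.003)]]
L=[onplane(D[0][0],255+x/2.9,76+y/2.9,z) for x,y,z in [(57,203,.05),(229,10,.05),(313,95,.05),(143,277,.05),(85,190,.003),(217,50,.003),(260,95,.003),(131,233,.003)]]
for n,P in (('short',S),('long',L)):
    P=np.array(P)
    for Q in (P[:4],P[4:]):
        ax=(Q[0]+Q[3]-Q[1]-Q[2]); print(n,Q.mean(0),'tabdir yaw',np.degrees(np.arctan2(ax[1],ax[0])),np.linalg.norm(Q-np.roll(Q,-1,0),axis=1))
print('spool',tri(D[0][0],(158+121/3.6,138+258/3.6),D[1][0],(298+275/3.6,110+245/3.6)))
c=calibration('scene')
E
```

```text
short [0.4336 0.037  0.05  ] tabdir yaw -69.45588090648994 [0.101  0.061  0.0993 0.0615]
short [0.4342 0.0366 0.003 ] tabdir yaw -68.27090386732955 [0.0768 0.039  0.0776 0.0387]
long [0.4431 0.354  0.05  ] tabdir yaw -41.126482819573894 [0.13   0.0621 0.1283 0.0623]
long [0.4452 0.3548 0.003 ] tabdir yaw -42.13512813168463 [0.106  0.0353 0.1055 0.0373]
spool (array([0.5276, 0.1828, 0.183 ]), np.float64(4.867818390519755e-05))
```

```bash
cat >> h.py <<'E'
def st(tag=''):
    s=state(); print(tag,'t',s['time_s'],'tcp',np.array(s['ee_pos']),'open',round(s['opening'],4),'grip',s['grip_force'],'F',np.array(s['ft_force'])); return s
E
python3 - <<'E'
from h import *
x,y=.5276,.1828; R=down(90)
reach((x,y,.26),R); gripper_to(.06); move_linear((x,y,.1585),v=.15); st('at')
gripper_to(.015); st('grip')
move_linear((x,y,.26),v=.15); st('lift')
c=calibration('wrist'); im=get_image('wrist')[:,:,::-1]
cv2.imwrite('pics/g1.png',im)
E
```

```text
at t 7.4417 tcp [0.528  0.1829 0.1592] open 0.0603 grip 0.0 F [ 0.4261 -0.7017  0.0561]
grip t 7.9417 tcp [0.5276 0.1828 0.1586] open 0.015 grip 0.0 F [-0.0577  0.1996 -0.5489]
lift t 8.7667 tcp [0.5272 0.1827 0.2591] open 0.0149 grip 0.0 F [ 0.2602 -0.236   0.3288]
```

View pics/g1.png

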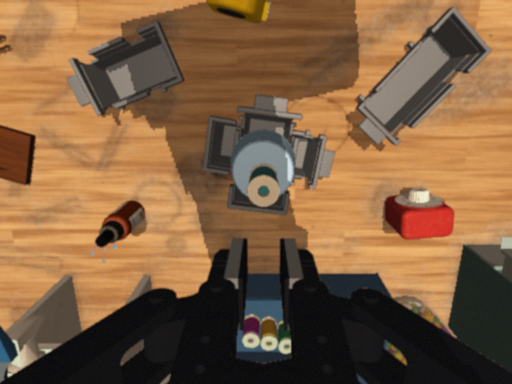

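The fingers closed to 15 mm without touching the spool, which is still standing at px (263,185). I'll check the geometry from this closer view.

```bash
python3 - <<'E'
from h import *
import pickle
D=pickle.load(open('w.pkl','rb'))
c=calibration('wrist'); st()
print(c['T'])
print(onplane(c,263.5,186,.183),[onplane(d[0],*p,.183) for d,p in ((D[0],(158+121/3.6,138+258/3.6)),(D[1],(298+275/3.6,110+245/3.6)))])
print('tri',tri(c,(263.5,186),D[0][0],(158+121/3.6,138+258/3.6)),tri(c,(263.5,186),D[1][0],(298+275/3.6,110+245/3.6)))
a=calibration('scene');b=calibration('side')
for n in ('scene','side'): cv2.imwrite(f'pics/{n}1.png',get_image(n)[:,:,::-1])
A=cv2.imread('pics/scene1.png')[190:290,190:323];B=cv2.imread('pics/side1.png')[150:250,160:293]
cv2.imwrite('pics/m2.png',np.hstack([cv2.resize(q,(400,300),interpolation=cv2.INTER_CUBIC) for q in (A,B)]))
E
```

```text
t 8.8167 tcp [0.5272 0.1827 0.2589] open 0.0152 grip 0.0 F [-0.0191 -0.3691 -0.2732]
[[-0.0005  0.9557  0.2944  0.452 ]
 [ 1.      0.0006 -0.0004  0.1826]
 [-0.0006  0.2944 -0.9557  0.4315]
 [ 0.      0.      0.      1.    ]]
[0.5237 0.1827 0.183 ] [array([0.5276, 0.1828, 0.183 ]), array([0.5275, 0.1828, 0.183 ])]
tri (array([0.5242, 0.1833, 0.1874]), np.float64(0.0035150528697409397)) (array([0.526 , 0.1829, 0.1818]), np.float64(0.0036450692554483477))
```

View pics/m2.png

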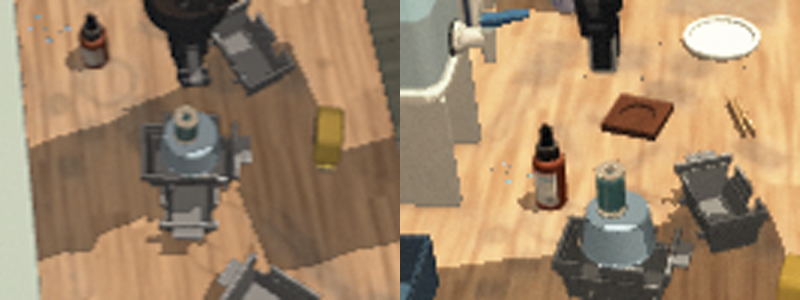

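```bash
python3 - <<'E'
from h import *
a=calibration('scene');b=calibration('side')
f=lambda x,y:(190+x/3,190+y/3)
g=lambda x,y:(160+x/3,150+y/3)
print('tip',tri(a,f(192,82),b,g(203,66)))
print('spool',tri(a,f(187,112),b,g(212,172)))
T=np.array([.5272,.1827,.2509])
for c in (a,b):
    p=np.linalg.inv(c['T'])@np.r_[T,1]; print(c['fx']*p[0]/p[2]+c['cx'],c['fy']*p[1]/p[2]+c['cy'])
print(f(192,82),g(203,66))
E
```

```text
tip (array([0.5236, 0.2075, 0.3025]), np.float64(0.0039125897240943315))
spool (array([0.5238, 0.179 , 0.1781]), np.float64(0.0037224275361838347))
250.82966434282008 218.1454520493704
228.788503143189 184.24372856272882
(254.0, 217.33333333333334) (227.66666666666669, 172.0)
```

Both cross-checks (finger gap depth in the wrist view, scene/side triangulation) put the fingertips about 4 cm higher than the stated tool frame. I'll measure this by touching a free spot on the table with the fingers shut.

```bash
python3 - <<'E'
from h import *
x,y=.49,-.235; R=down(90)
reach((x,y,.20),R); gripper_to(0.); move_linear((x,y,.07),v=.2)
hit=move_linear((x,y,-.06),v=.04,f_stop=4); st(f'hit {hit}')
c=calibration('wrist'); im=get_image('wrist')[:,:,::-1]
move_linear((x,y,.12),v=.2); st()
o=im[130:384,130:400]; o=(255*(o/255.)**.6).astype(np.uint8)
b=get_image('side')[:,:,::-1]; 
cv2.imwrite('pics/t1.png',np.hstack([cv2.resize(o,None,fx=1.8,fy=1.8),cv2.resize(b[100:240,160:320],(522,457))])[:, :800])
print(c['T'])
E
```

```text
hit True t 13.7833 tcp [ 0.49   -0.235  -0.0294] open 0.0 grip 5.047738368166392 F [-1.1982  0.6503  9.8497]
 t 14.7333 tcp [ 0.4896 -0.2347  0.1191] open 0.0001 grip 0.0 F [ 0.1871  0.1496 -0.6723]
[[-0.0005  0.9552  0.296   0.4146]
 [ 1.      0.0006 -0.     -0.2352]
 [-0.0002  0.296  -0.9552  0.1431]
 [ 0.      0.      0.      1.    ]]
```

View pics/t1.png

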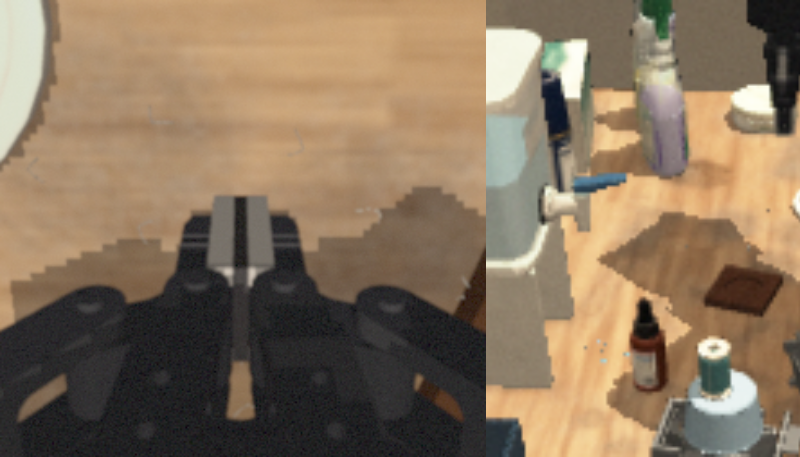

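Tips shut touch the table at TCP z = −0.029, so the fingertips stand 29 mm behind the TCP instead of 8 mm ahead. Horizontally it is within about 2 mm. I'll use this measured value and redo the spool.

```bash
python3 - <<'E'
from h import *
x,y=.5272,.1828; R=down(90)
move_linear((.4896,-.2347,.22),v=.25)
gripper_to(.05); reach((x,y,.22),R); move_linear((x,y,.122),v=.12); st('at')
gripper_to(.01); st('grip')
s=state()
if s['opening']>.012:
    move_linear((x,y,.20),v=.12); st('lift')
    bx,by=.5308,-.1469
    move_linear((bx,by,.16),v=.25); move_linear((bx,by,.005),v=.2)
    print(move_linear((bx,by,-.022),v=.03,f_stop=3)); st('down')
E
```

```text
at t 18.3833 tcp [0.5276 0.1828 0.1226] open 0.0502 grip 0.0 F [-1.1342 -0.4887 -0.24  ]
grip t 18.7583 tcp [0.5276 0.1829 0.1228] open 0.0209 grip 58.585024578496814 F [-0.4886 -1.0811  5.2915]
lift t 19.5583 tcp [0.5268 0.1827 0.1993] open 0.0211 grip 58.61787433270365 F [ 0.3973 -0.3476 -0.9023]
True
down t 22.575 tcp [ 0.5308 -0.147  -0.0122] open 0.0217 grip 59.44821551442146 F [-0.9196  0.5953  8.885 ]
```

```bash
python3 - <<'E'
from h import *
import pickle
R=down(90)
gripper_to(.05); move_linear((.5308,-.147,.10),v=.15); 
D={}
reach((.50,.02,.30),R); gripper_to(.085); hold(.2); D[0]=(calibration('wrist'),get_image('wrist')[:,:,::-1])
reach((.49,.19,.30),R); hold(.3); D[1]=(calibration('wrist'),get_image('wrist')[:,:,::-1])
st(); pickle.dump(D,open('w2.pkl','wb'))
cr=lambda i,x0,y0,w,h:(255*(cv2.resize(D[i][1][y0:y0+h,x0:x0+w],(400,300),interpolation=cv2.INTER_CUBIC)/255.)**.6).astype(np.uint8)
for i in D:
    im=D[i][1]; h=cv2.cvtColor(im,cv2.COLOR_BGR2HSV)
    m=((h[:,:,0]>85)&(h[:,:,0]<120)&(h[:,:,1]>25)&(h[:,:,1]<120)&(h[:,:,2]>70)).astype(np.uint8); m[220:]=0
    m=cv2.morphologyEx(m,cv2.MORPH_OPEN,np.ones((3,3)))
    k=max(cv2.findContours(m,0,1)[0],key=cv2.contourArea); print(i,cv2.boundingRect(k),cv2.contourArea(k))
cv2.imwrite('pics/m3.png',np.hstack([cv2.resize(D[0][1],(400,300)),cr(1,170,80,200,150)]))
E
```

```text
t 26.65 tcp [0.4902 0.1893 0.3001] open 0.0851 grip 0.0 F [-0.604  -0.292  -0.6755]
0 (379, 151, 56, 54) 989.0
1 (231, 171, 20, 17) 58.0
```

View pics/m3.png

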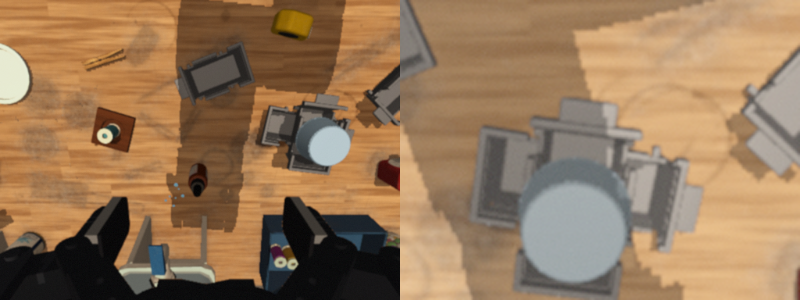

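The spool stands in the block's hollow. The cap's top disc is at (258,196) in the near view and (413,186) in the other.

```bash
python3 - <<'E'
from h import *
import pickle
D=pickle.load(open('w2.pkl','rb'))
p,e=tri(D[1][0],(258,196),D[0][0],(413.4,185.6)); q=onplane(D[1][0],258,196,.14); q0=onplane(D[0][0],413.4,185.6,.14); print(p,e,q,q0)
a=D[0][0]; s=onplane(a,108/.78125,134/.78125,.048); print('spool',s)
x,y=q[:2]; R=down(90)
reach((x,y,.19),R); move_linear((x,y,.076),v=.12); st('at')
gripper_to(.03); s=st('grip')
if s['opening']>.05:
    move_linear((x,y,.16),v=.12); st('lift')
    sx,sy=.4327,-.3277
    move_linear((.47,-.05,.16),v=.3); move_linear((sx,sy,.12),v=.3); move_linear((sx,sy,-.005),v=.15)
    print(move_linear((sx,sy,-.03),v=.03,f_stop=3)); st('down')
E
```

```text
[0.5279 0.1831 0.1187] 0.002151733078719916 [0.5221 0.1836 0.14  ] [0.5206 0.1731 0.14  ]
spool [ 0.5285 -0.141   0.048 ]
at t 28.2833 tcp [0.5225 0.1837 0.0768] open 0.0849 grip 0.0 F [ 0.1921 -1.0214  0.1813]
grip t 28.6417 tcp [0.5225 0.1836 0.077 ] open 0.0594 grip 62.30152250704123 F [-2.276  -1.5621  7.9629]
lift t 29.4917 tcp [0.5218 0.1835 0.1594] open 0.0593 grip 63.614472031695186 F [ 0.5204 -0.0267  0.3331]
True
down t 33.0583 tcp [ 0.433  -0.3281 -0.0191] open 0.0591 grip 63.33207010582555 F [ 0.484  -1.4625  1.9742]
```

```bash
python3 - <<'E'
from h import *
import pickle
R=down(90); D={}
gripper_to(.085); move_linear((.433,-.328,.12),v=.2); st()
reach((.46,-.12,.30),R); hold(.2); D[0]=(calibration('wrist'),get_image('wrist')[:,:,::-1])
reach((.47,.19,.24),R); hold(.3); D[1]=(calibration('wrist'),get_image('wrist')[:,:,::-1])
st(); pickle.dump(D,open('w3.pkl','wb'))
g=lambda o:(255*(o/255.)**.6).astype(np.uint8)
cr=lambda i,x0,y0,w,h:cv2.resize(g(D[i][1][y0:y0+h,x0:x0+w]),(600,450),interpolation=cv2.INTER_CUBIC)
cv2.imwrite('pics/m4.png',np.hstack([cr(1,150,85,200,150),np.vstack([cv2.resize(g(D[0][1][60:210,0:200]),(200,150)),cv2.resize(g(D[0][1]),(200,150)),cv2.resize(g(D[1][1]),(200,150))])]))
E
```

```text
t 34.2833 tcp [ 0.4326 -0.3276  0.1192] open 0.085 grip 0.0 F [-0.0139 -0.2449 -0.4226]
 t 37.1583 tcp [0.4702 0.1895 0.2401] open 0.0847 grip 0.0 F [-0.044   0.2682 -0.4951]
```

View pics/m4.png

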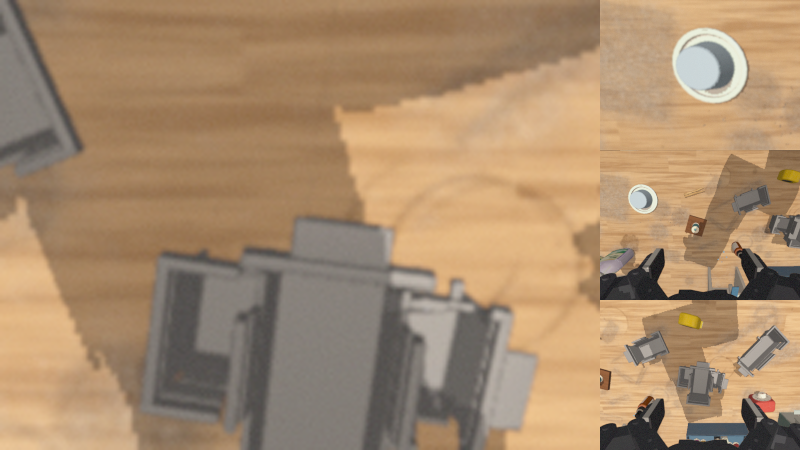

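Cap sits on the saucer. One full crop of the short tote for its pose.

```bash
python3 - <<'E'
from h import *
import pickle
D=pickle.load(open('w3.pkl','rb'))
c=D[0][0]; print('cap',onplane(c,102,125,.044),'spool?')
o=(255*(D[1][1][145:295,190:340]/255.)**.6).astype(np.uint8)
cv2.imwrite('pics/m5.png',cv2.resize(o,(600,600),interpolation=cv2.INTER_CUBIC))
E
```

```text
cap [ 0.4291 -0.3212  0.044 ] spool?
```

View pics/m5.png

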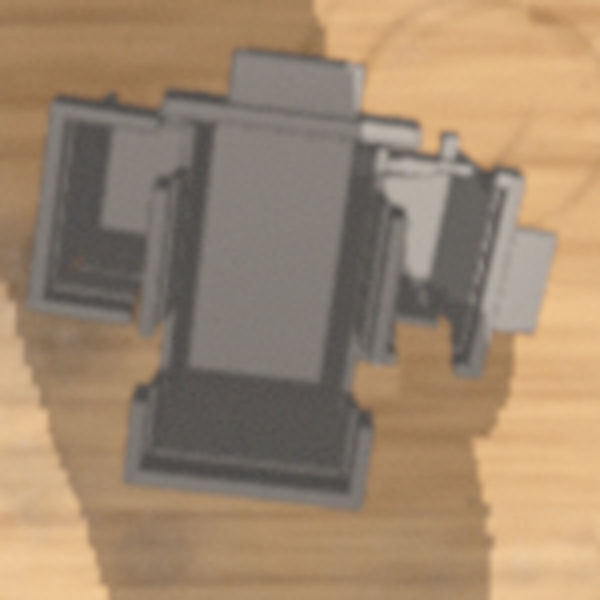

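```bash
python3 - <<'E'
from h import *
import pickle
D=pickle.load(open('w3.pkl','rb'))
c=D[1][0]
def rect(P,z):
    Q=np.array([onplane(c,190+x/4,145+y/4,z) for x,y in P]); ax=Q[0]+Q[3]-Q[1]-Q[2]
    sd=np.array([Q[0]-Q[1],Q[3]-Q[2]]); en=Q[3]-Q[0]
    print(Q.mean(0),'tab yaw',np.degrees(np.arctan2(ax[1],ax[0])),'ends',np.degrees(np.arctan2(*( (Q[3]+Q[2]-Q[0]-Q[1])[[1,0]]))),np.linalg.norm(Q-np.roll(Q,-1,0),axis=1))
rect([(165,93),(125,483),(360,508),(420,122)],.10)
rect([(520,172),(55,97),(28,305),(470,378)],.05)
c,im=D[0]
m=np.zeros(im.shape[:2],np.uint8); m[60:190,0:160]=1
w=((im.min(2)>120)&(m>0)).astype(np.uint8)
k=max(cv2.findContours(w,0,1)[0],key=cv2.contourArea); e=cv2.fitEllipse(cv2.convexHull(k)); print('saucer',e,onplane(c,*e[0],.010))
h=cv2.cvtColor(im,cv2.COLOR_BGR2HSV); b=((h[:,:,0]>88)&(h[:,:,0]<120)&(h[:,:,1]>30)&(h[:,:,2]>120)&(m>0)).astype(np.uint8)
k=max(cv2.findContours(b,0,1)[0],key=cv2.contourArea); e=cv2.fitEllipse(k); print('cap',e,onplane(c,*e[0],.044))
E
```

```text
[0.5235 0.1827 0.1   ] tab yaw 172.81188704798788 ends 83.21154958699124 [0.1043 0.0614 0.1044 0.0608]
[0.5228 0.1826 0.05  ] tab yaw 80.14147163384543 ends -10.28574682822004 [0.1303 0.0623 0.1301 0.0639]
saucer ((109.08949279785156, 124.92098999023438), (70.12279510498047, 79.69465637207031), 135.42453002929688) [ 0.4325 -0.3276  0.01  ]Traceback (most recent call last):
  File "<stdin>", line 16, in <module>
cv2.error: OpenCV(4.12.0) /io/opencv/modules/imgproc/src/shapedescr.cpp:361: error: (-201:Incorrect size of input array) There should be at least 5 points to fit the ellipse in function 'fitEllipseNoDirect'
```

```bash
python3 - <<'E'
from h import *
x,y=.5235,.1827; bx,by=.434,.037
R=down(83); R2=down(21)
print(solve_ik((bx,by,.034),R2))
reach((x,y,.12),R); move_linear((x,y,.039),v=.1); st('at')
gripper_to(.04); s=st('grip')
if s['opening']>.05:
    move_linear((x,y,.13),v=.12); st('lift')
    move_linear((bx,by,.13),R2,v=.12); move_linear((bx,by,.05),v=.1); st('above')
    print(move_linear((bx,by,.026),v=.02,f_stop=4)); st('down')
E
```

```text
[ -3.8291  29.5591 124.493   -0.      25.9479 -24.8291]
at t 38.7083 tcp [0.5238 0.1828 0.0396] open 0.0849 grip 0.0 F [-0.9449  0.3516  0.4702]
grip t 39.05 tcp [0.5239 0.1828 0.0399] open 0.062 grip 64.5921528339386 F [-1.4224 -0.3669  6.2758]
lift t 39.9583 tcp [0.5231 0.1826 0.1294] open 0.0622 grip 65.25888919830322 F [-0.2627 -0.2253 -0.009 ]
above t 42.4833 tcp [0.4342 0.037  0.0503] open 0.062 grip 65.25268793106079 F [-0.2422  0.6483 -0.4862]
True
down t 43.2667 tcp [0.434  0.037  0.0348] open 0.062 grip 66.48752331733704 F [-2.0311  0.9151 10.1188]
```

Contact height was 0.0348, against 0.034 predicted. Releasing, then looking at the long tote and the stack.

```bash
python3 - <<'E'
from h import *
import pickle
D={}
gripper_to(.085); move_linear((.434,.037,.14),v=.2)
reach((.46,.13,.27),down(90)); hold(.3); D[1]=(calibration('wrist'),get_image('wrist')[:,:,::-1]); st()
pickle.dump(D,open('w4.pkl','wb'))
g=lambda x0,y0,w,h,s:cv2.resize((255*(D[1][1][y0:y0+h,x0:x0+w]/255.)**.6).astype(np.uint8),None,fx=s,fy=s,interpolation=cv2.INTER_CUBIC)
for p in [(.434,.037,.095),(.523,.183,.05)]:
    q=np.linalg.inv(D[1][0]['T'])@np.r_[p,1];c=D[1][0];print(c['fx']*q[0]/q[2]+c['cx'],c['fy']*q[1]/q[2]+c['cy'])
cv2.imwrite('pics/m6.png',g(110,60,265,200,3))
E
```

```text
t 45.6 tcp [0.46   0.1298 0.2697] open 0.0849 grip 0.0 F [-0.1816  0.6076  0.4482]
172.60358096397516 137.91798586188042
306.9073090119525 205.43476344762635
```

View pics/m6.png

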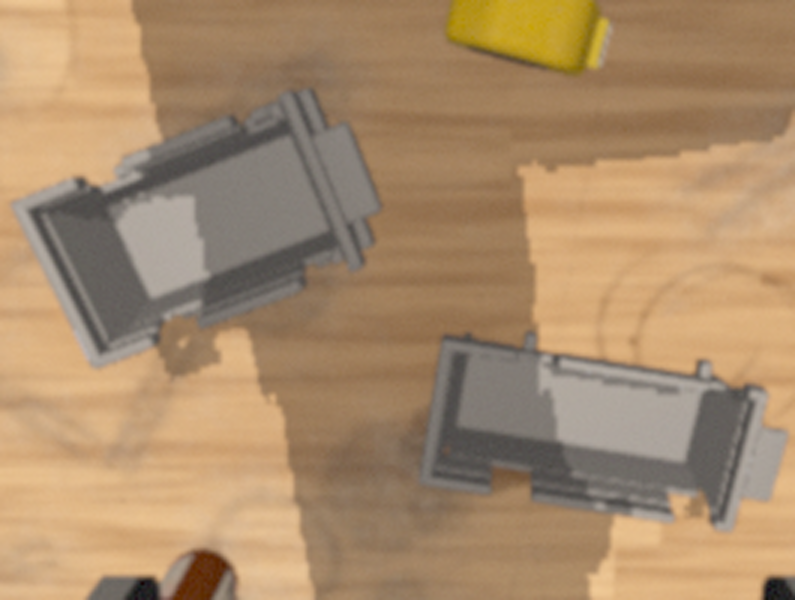

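The short tote stands on base_short with its tab at the opposite end. Long tote rim corners are at crop (442,338), (425,485), (728,528), (760,388). Computing poses, then moving it.

```bash
python3 - <<'E'
from h import *
import pickle
c=pickle.load(open('w4.pkl','rb'))[1][0]
def rect(P,z):
    Q=np.array([onplane(c,110+x/3,60+y/3,z) for x,y in P]); ax=Q[0]+Q[3]-Q[1]-Q[2]
    yaw=np.degrees(np.arctan2(ax[1],ax[0])); print(Q.mean(0),'tab yaw',yaw,np.linalg.norm(Q-np.roll(Q,-1,0),axis=1)); return Q.mean(0),yaw
rect([(290,95),(12,205),(97,365),(360,268)],.095)
m,yaw=rect([(760,388),(442,338),(425,485),(728,528)],.05)
x,y=m[:2]; bx,by=.444,.354
assert abs(x-.5228)<.006 and abs(y-.1826)<.006 and abs(yaw-80)<5
R=down(yaw-90); R2=down(yaw-90+(138.5-yaw))
print(solve_ik((bx,by,.034),R2))
reach((x,y,.09),R); move_linear((x,y,-.011),v=.1); st('at')
gripper_to(.04); s=st('grip')
if s['opening']>.05:
    move_linear((x,y,.12),v=.12); st('lift')
    move_linear((bx,by,.12),R2,v=.12); move_linear((bx,by,.05),v=.1); st('above')
    print(move_linear((bx,by,.026),v=.02,f_stop=4)); st('down')
E
```

```text
[0.4348 0.0372 0.095 ] tab yaw 110.27559965858453 [0.102  0.0605 0.1002 0.0609]
[0.5231 0.1825 0.05  ] tab yaw 81.0285344893922 [0.1295 0.0631 0.1286 0.062 ]
[ 31.901   36.2093 106.0692  -0.      37.7215 -16.599 ]
at t 48.35 tcp [ 0.5234  0.1826 -0.0105] open 0.0851 grip 0.0 F [0.1327 0.1656 0.2295]
grip t 48.6917 tcp [ 0.5234  0.1826 -0.0102] open 0.062 grip 65.21946430206299 F [-0.9843 -0.6153  6.0461]
lift t 49.9333 tcp [0.5227 0.1824 0.1194] open 0.0617 grip 65.20565271377563 F [-0.1403 -0.3814 -0.7352]
above t 52.5083 tcp [0.4443 0.3541 0.0504] open 0.062 grip 65.20778059959412 F [-0.0908 -0.2393 -1.0594]
True
down t 53.2917 tcp [0.444  0.354  0.0348] open 0.0621 grip 66.01712107658386 F [-1.6464 -0.4151  6.8371]
```

Contact came at the predicted height. I'll release, then check the long stack, the saucer and the block in one final picture.

```bash
python3 - <<'E'
from h import *
import pickle
D={}
gripper_to(.085); move_linear((.444,.354,.16),v=.2)
reach((.45,.30,.30),down(90)); hold(.3); D[0]=(calibration('wrist'),get_image('wrist')[:,:,::-1])
reach((.46,-.24,.26),down(90)); hold(.3); D[1]=(calibration('wrist'),get_image('wrist')[:,:,::-1]); st()
pickle.dump(D,open('w5.pkl','wb'))
def px(i,p):
    c=D[i][0];q=np.linalg.inv(c['T'])@np.r_[p,1]; return np.array([c['fx']*q[0]/q[2]+c['cx'],c['fy']*q[1]/q[2]+c['cy']])
P=[]
for i,p in ((0,(.444,.354,.095)),(1,(.4327,-.3277,.044)),(1,(.5308,-.1469,.048))):
    x0,y0=(px(i,p)-[66,50]).astype(int); x0=max(x0,0);y0=max(y0,0); print(i,x0,y0)
    P.append(cv2.resize((255*(D[i][1][y0:y0+100,x0:x0+133]/255.)**.6).astype(np.uint8),(399,300),interpolation=cv2.INTER_CUBIC))
cv2.imwrite('pics/m7.png',np.vstack([np.hstack(P[:2]),np.hstack([P[2],cv2.resize(D[1][1],(399,300))])]))
E
```

```text
t 57.8833 tcp [ 0.4601 -0.2397  0.26  ] open 0.0849 grip 0.0 F [-0.5645  0.0275 -0.4185]
0 245 102
1 119 81
1 273 163
```

View pics/m7.png

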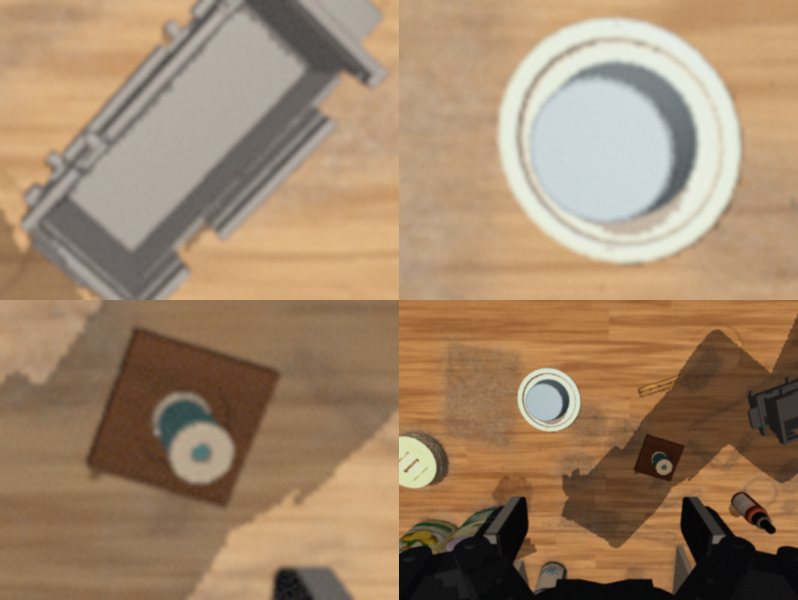

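```bash
python3 - <<'E'
from h import *
import pickle
D=pickle.load(open('w5.pkl','rb'))
f=lambda i,x0,y0,x,y,z:onplane(D[i][0],x0+x/3,y0+y/3,z)
print('cap',f(1,119,81,201,150,.044),'saucer',f(1,119,81,220.5,139.5,.010))
print('spool',f(1,273,163,201,152,.048))
print('block',np.mean([f(1,273,163,x,y,.01) for x,y in [(134,28),(280,73),(228,206),(88,163)]],0))
a,b=f(0,245,102,25,222,.095),f(0,245,102,380,82,.095); print('long',(a+b)/2,np.linalg.norm(a-b),np.hypot(.134,.063))
E
```

```text
cap [ 0.4326 -0.3276  0.044 ] saucer [ 0.4325 -0.327   0.01  ]
spool [ 0.5312 -0.1468  0.048 ]
block [ 0.5302 -0.1467  0.01  ]
long [0.4451 0.3539 0.095 ] 0.14093077181032262 0.14807092894960847
```

Everything is within about 2 mm of its target, so I'm handing in.

```bash
python3 -c "
from cell import *
print(job_done())"
```

```text
the job is handed in; nothing more can be done
None
```

The job is handed in, with no verdict returned: by my last pictures, the spool is in the block's hollow, the cap is on the saucer, and both totes stand stacked on their bases with tabs opposite, all within about 2 mm, while the tape measure and dropper bottle were never touched.

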